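# Set the bearing cap of a lining wheel and hold it for the lock ring

## Task

This motorised pottery lining wheel stands still with its head taken off, but it is still live: turn its black rotary isolator a quarter turn anticlockwise to off before you touch the bearing. Then screw the knurled bearing cap down (clockwise) until it bottoms out, and back it off a quarter turn for running clearance. Finish with the gripper still gripping the cap firmly and steadily at that setting, so that I can run the lock ring up against it, and leave the things lying around the wheel where they are.

Things in the scene. Friction and masses are not known exactly. Their poses are not given: they have to be found in the camera images.
- wheel: the lining wheel, fixed to the table: a cream steel casing 220 (x) by 340 (y) by 105 mm high. Origin: centre of its underside, on the table. Its x axis points to its back, away from the operator (within 0.45 rad of the robot's x), y to its left, z up. On top of the casing stand the bearing turret at (0, +80) mm and the isolator at (0, -95) mm in this frame
- isolator_grip (a point): middle of the isolator's handle, on its upright turning axis, where to grip: 143 mm above the table, 5 mm below the handle's top. The handle is a black bar 14 mm thick, 50 mm long, 26 mm high on a round foot of 44 mm diameter whose top is 122 mm above the table. The bar lies along this frame's x axis, its pointed end with a white line towards +x
- isolator (a joint): turn of the isolator's handle, rad, anticlockwise from above: 0 = on (pointed end to the wheel's +x, its back, at a white line mark), 1.571 = off (pointed end to the wheel's +y, its left, at a white ring mark), stops at both. It starts on. An over-centre spring (0.1 N m at most) snaps it to the nearer of the two: carry it well past the middle
- cap_grip (a point): on the bearing cap's upright axis, at mid height of its knurling, where to grip: 162 mm above the table when bottomed, 1 to 2 mm more at the start. The cap is a steel cylinder, 50 mm diameter, 24 mm high, knurled round, four small dark holes on top, on a thread of 3 mm a turn. The spindle nose, 19 mm in diameter, sticks out of its top to 190 mm above the table
- cap (a joint): turn of the bearing cap in rad, anticlockwise (unscrewing) seen from above: 0 = bottomed out on a hard stop, 1.571 = a quarter turn backed off. It starts 2.4 to 4.0 rad off the bottom. It turns with an even drag of about 0.15 N m and stays where it is left
- wheel_head: bystander, loose: the wheel's aluminium head, a disc of 220 mm diameter, 10 mm thick, lying face down with its 54 mm hub up (30 mm high in all), to the left of the wheel. Origin: centre of its underside
- spanner: bystander, loose: a flat steel hook spanner, about 185 mm long, 5 mm thick, lying in front of the wheel on the robot's side. Origin near its middle, on the table; handle along its -x
- brush_jar: bystander, loose: a white glazed jar 74 mm in diameter, 105 mm high, with four brushes standing in it up to 210 mm, to the right of the wheel. Origin: centre of its underside
- colour_pot: bystander, loose: a small clay cup of black colour, 68 mm in diameter, 62 mm high, to the right of the wheel. Origin: centre of its underside
- lock_ring (a point): on the same axis, centre of the top of the lock ring (dark steel, 49 mm diameter, slotted rim) at the foot of the bearing's thread, 135 mm above the table. Fixed; not to be handled. 14 mm of bare thread, 42 mm in diameter, shows between it and the cap; under it is a boss 62 to 68 mm in diameter, top 127 mm above the table

How it is judged:
On the way, in this order (a step that is already met when the one before it is completed fails the run):
1. the isolator is switched to off (value of joint isolator above 1.37 rad), for 0.2 s.
2. the cap is screwed down until it bottoms out (within 4 degrees) (value of joint cap below 0.07 rad), for 0.2 s.
At the end, for the whole second after the job is handed in: The isolator is off (within 0.2 rad); the cap stands still, backed off a quarter turn from its stop (1.35 to 1.79 rad, that is 90 degrees give or take 12); and the fingers hold it with more than 8 N, centred on it within 15 mm (value of joint isolator above 1.37 rad and value of joint cap between 1.35 and 1.79 rad and velocity of joint cap between -0.05 and 0.05 rad/s and contact force between the fingers and cap above 8 N and horizontal distance between the grasp point and cap_grip below 0.015 m); the arm keeps its last pose, push and grip.
It fails at once if the cap is touched while the isolator is still on (value of joint isolator below 0.97 rad and contact force between the fingers and cap above 1 N).
It fails at once if the wheel head is pushed away (distance of wheel_head from where it was at the start of the episode above 0.03 m).
It fails at once if the spanner is pushed away (distance of spanner from where it was at the start of the episode above 0.03 m).
It fails at once if the brush jar is pushed away or tipped (distance of brush_jar from where it was at the start of the episode above 0.03 m or angle between brush_jar's own z axis and vertical above 0.4 rad).
It fails at once if the colour pot is pushed away or tipped (distance of colour_pot from where it was at the start of the episode above 0.03 m or angle between colour_pot's own z axis and vertical above 0.4 rad).
It also fails if it takes over 67 s, if anything falls off the work surface, if the arm or the gripper's body presses on something with over 40 N, if the wrist force passes 120 N, or if a joint passes its speed limit or range.

## Robot

A 6-joint arm with a two-finger parallel gripper is mounted at the origin on the work surface. World frame = base frame: x ahead of the robot, y to its left, z up, the work surface at z = 0. Lengths are in m, angles in rad, forces in N, time in s.
With the tool pointing down it reaches from about 0.35 to 0.85 m from the base axis. Payload 8.1 kg.
Tool frame: the origin (TCP) lies on the centre line of the jaws, within the pads' length; the fingertips stand 17 mm ahead of it and the grasp point (between the pads) lies 2 mm behind it; z points along the fingers, y is the line along which they close (so a half turn about z gives the same grasp; the last joint's range is limited). The gripper opens to 93 mm and grips with 3 to 60 N. Pads are 15 mm wide; open, the fingers measure 128 mm over their backs; the gripper's body (75 mm by 188 mm) begins 65 mm behind the grasp point.
Start: joints at [1.176, 0.13, 1.488, -0, 1.523, -0.085], TCP at [0.183, 0.571, 0.198] pointing down, gripper open.
Joint ranges: [-2.96, 2.96], [-0.89, 2.26], [0.02, 2.5], [-1.34, 4.48], [0, 2.73], [-2.66, 2.66]. Speed limits (rad/s): [2.39, 2.39, 2.79, 3.14, 3.14, 3.14].

## Interface

Orientations are given as a rotation vector (axis times angle).
In Python, from plant import robot, optics, close_job, models gives the robot as it stands.
- The arm moves only by the shell command python3 -m inch 'ROWS' [OPENING] [FORCE]. ROWS is a JSON object of lists of equal length, an entry for each row: "travel": the shift along the tool's x, y, z in m, a list of three; "spin": the turn about the tool's z in rad. In form: {"travel": [[x, y, z], ...], "spin": [spin, ...]}. A call has 1 to 10 rows; each row is the pose to reach, as a shift and turn from the pose commanded when the call began, along the tool's axes at that moment; what a row does not reach only later rows make up. A row lasts 1/12 s, in which the tool goes at most 41.7 mm and 7.16 degrees, less where a joint would pass 70% of its speed; a pose out of reach is approached as far as the arm can. A call with a gripper value outside its range is refused whole. OPENING is the closure, from 0 (fully open) to 1 (shut), set as the call begins (- or left out, the last holds). The fingers move at their own pace and stop on an object; FORCE is the grip in N (left out, the last holds). Time passes only in rows, so rows that repeat a pose let the fingers close. It gives the time, the measured TCP pose, the force, the opening and the grip force at its end, in the units of the state.
- robot.read_state(): the state, without advancing time (a new reading comes with each control period).
- optics.read_camera(name): name is "scene" or "top"; returns (picture, depth): 400x640x3 uint8, red, green, blue; 400x640 float32, m along the optical axis (not along the pixel's ray), 0 where there is no reading.
- optics.camera_info(name): a dict with "camera_matrix" (3x3 intrinsics, pixels), "view" (4x4, takes a point from world to camera coordinates). Camera axes: x right, y down, z forward; pixel columns grow to the right and rows downward; lengths in m; the calibration is good to about 2 mm. A picture is of the moment at which its call begins. camera_info takes no time and is no camera call.
- close_job(): hands the job in; it is judged then, once.
Trained networks look in the newest picture that a camera, given by its name, has taken for a name from the list of things; names that differ only in an ending like _2 or _b are one class to them, and where a whole thing is asked for, a point or a joint stands for the part that bears it (a point fixed in the world has none). Each returns a list of dicts, best first, with "p" (0 to 1); they miss things now and then, are a little off and sometimes report something else, mostly with a low value. They report only what shows in the picture. A call takes as long as a camera call.
- models.look_for(camera, name): "centre" ([x, y, z] in m, in world coordinates, good to about 4 mm: the middle of the surface that is visible of it).
- models.masks_of(camera, name): "region" (400x640 bool, what is visible of it).
The state is a dict: "t": time; "q": joint angles; "dq": joint speeds; "joint_torque": joint torques, N m; "tool_pos": TCP position; "orientation": TCP orientation; "force": force on the tool from outside, world axes, zero at the start; "wrist_torque": the same for the moment, N m; "opening": finger opening in m; "gripper_force": force on a finger pad.
Only numpy, scipy, OpenCV 4.12 (cv2) and the standard library are available. Lean on these libraries where they do the work, as an engineer would, in place of code of your own. Each camera call takes 0.05 s, during which the arm holds its last target. There are 200 camera calls.

## Working session

There is one attempt and no reset: what is moved stays moved. The work goes in short steps, Python scripts to look and compute and a shell command to move; the robot and the scene stay as the last step left them, time stands still between calls to the robot, and variables do not carry over. Pictures are saved under pics/ and viewed, at most 10 in all, crops included, and the job is handed in when it is done.

```bash
mkdir -p pics; ls
python3 - <<'E'
from plant import robot, optics, models
import cv2, numpy as np
for c in("scene","top"):
    p,d=optics.read_camera(c); cv2.imwrite(f"pics/{c}0.png",p[:,:,::-1]); np.save(f"pics/{c}_d.npy",d)
    for n in("wheel","isolator_grip","cap_grip","lock_ring","wheel_head","spanner","brush_jar","colour_pot"):
        r=models.look_for(c,n)[:2]
        print(c,n,[(np.round(x["centre"],4).tolist(),round(x["p"],2)) for x in r])
s=robot.read_state(); print({k:np.round(v,3).tolist() for k,v in s.items()})
E
```

```text
pics
scene wheel [([0.6062, 0.0043, 0.1038], 0.95)]
scene isolator_grip [([0.6147, -0.0462, 0.1388], 0.58)]
scene cap_grip [([0.577, 0.1168, 0.1744], 0.79)]
scene lock_ring [([0.609, 0.0036, 0.1035], 0.74)]
scene wheel_head [([0.518, 0.3597, 0.0118], 0.74)]
scene spanner [([0.4386, 0.0328, 0.0065], 0.72)]
scene brush_jar [([0.6066, 0.0056, 0.1066], 0.74), ([0.6474, -0.2039, 0.0767], 0.63)]
scene colour_pot [([0.5124, -0.2363, 0.0415], 0.74), ([0.6084, -0.0522, 0.1348], 0.74)]
top wheel [([0.5764, 0.051, 0.1041], 0.7), ([0.5083, -0.2376, 0.0418], 0.18)]
top isolator_grip []
top cap_grip [([0.5687, 0.1267, 0.1793], 0.89)]
top lock_ring [([0.5757, 0.0527, 0.1022], 0.93)]
top wheel_head [([0.5052, 0.3548, 0.0124], 0.79)]
top spanner [([0.4342, 0.0384, 0.0075], 0.87), ([0.643, -0.2023, 0.0815], 0.17)]
top brush_jar [([0.6431, -0.199, 0.0836], 0.8), ([0.5037, 0.3565, 0.0118], 0.57)]
top colour_pot [([0.5091, -0.2381, 0.0392], 0.78), ([0.6119, -0.0381, 0.131], 0.64)]
{'t': 0.9, 'q': [1.176, 0.13, 1.488, 0.0, 1.523, -0.085], 'dq': [0.001, 0.001, 0.002, -0.001, 0.002, 0.0], 'joint_torque': [0.0, -55.975, -49.207, 0.077, 0.022, 0.0], 'tool_pos': [0.183, 0.571, 0.198], 'orientation': [-0.485, -3.104, -0.0], 'force': [0.047, -0.754, -0.837], 'wrist_torque': [0.018, -0.052, 0.072], 'gripper_force': 0.0, 'opening': 0.093}
```

View pics/top0.png

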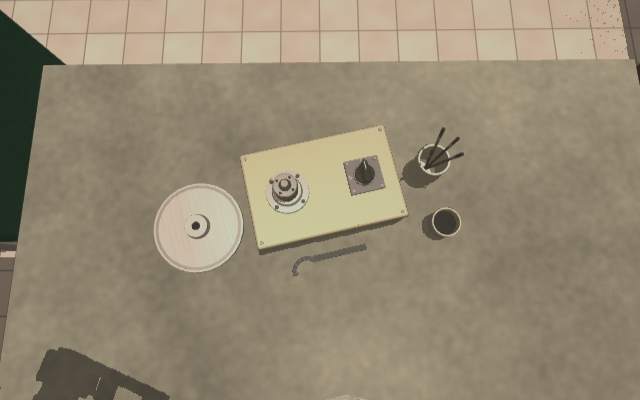

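View pics/scene0.png

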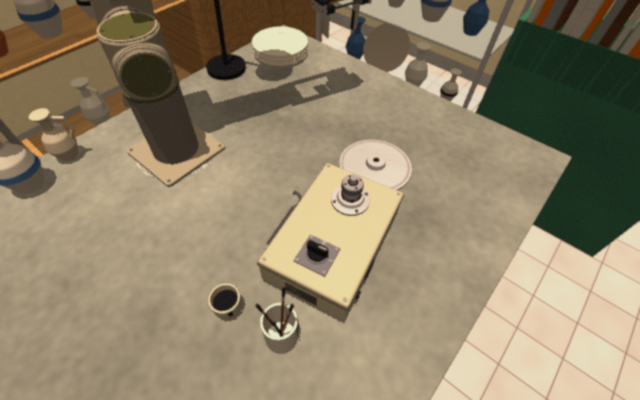

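The top view shows the casing with corners near (242,157), (382,126), (408,213) and (259,249). The cap is near (285,187), the isolator near (366,172) and the jar near (434,160). Next I fit the casing's top face from the depth.

```bash
cat > h.py <<'E'
import numpy as np, cv2
from plant import optics
def cloud(cam,d):
    i=optics.camera_info(cam);K=np.array(i["camera_matrix"]);T=np.linalg.inv(np.array(i["view"]))
    v,u=np.mgrid[:d.shape[0],:d.shape[1]]
    P=np.stack([(u-K[0,2])*d/K[0,0],(v-K[1,2])*d/K[1,1],d],-1)
    W=P@T[:3,:3].T+T[:3,3]; W[d==0]=np.nan; return W
E
python3 - <<'E'
from h import *
for c in("top","scene"):
    W=cloud(c,np.load(f"pics/{c}_d.npy")).reshape(-1,3)
    near=(abs(W[:,0]-.6)<.2)&(abs(W[:,1]-.04)<.22)
    m=near&(abs(W[:,2]-.105)<.006)
    r=cv2.minAreaRect((W[m][:,:2]*1000).astype(np.float32)); print(c,r,np.nanmedian(W[m][:,2]))
    (cx,cy),(w,h),a=r; a=np.radians(a)
    ex=np.array([np.cos(a),np.sin(a)]); 
    if w>h: ex=np.array([-ex[1],ex[0]])
    if ex[0]<0: ex=-ex
    ey=np.array([-ex[1],ex[0]]);o=np.array([cx,cy])
    print("yaw",np.arctan2(ex[1],ex[0]),"cap",o+80*ey,"iso",o-95*ey)
    L=(W[:,:2]*1000-o)@np.c_[ex,ey]
    for n,y,lo,hi,rad in(("cap",80,.17,.182,30),("nose",80,.185,.195,30),("iso",-95,.14,.152,40)):
        k=near&(np.hypot(L[:,0],L[:,1]-y)<rad)&(W[:,2]>lo)&(W[:,2]<hi)
        q=L[k]; print(n,k.sum(),q.min(0) if k.any() else'',q.max(0) if k.any() else '',np.median(W[k][:,2]) if k.any() else '')
        if n=="iso" and k.sum()>5: print(cv2.minAreaRect(q.astype(np.float32)))
E
```

```text
top ((594.9902954101562, 14.26995849609375), (219.54200744628906, 411.5023498535156), 12.258132934570312) 0.10396964589171248
yaw 0.21394477985540658 cap [578.00498465  92.4460368 ] iso [615.16035194 -78.56413448]
cap 120 [-18.75945536  91.28107505] [ 19.71729501 109.21486545] 0.17396488792606196
nose 3 [ -1.49647056 108.20297285] [  1.71071473 109.63041133] 0.18901517211445018
iso 77 [-22.65429479 -65.789255  ] [ 21.60929363 -56.12551934] 0.14625230278354917
((-0.5585136413574219, -60.906005859375), (44.30035400390625, 9.540787696838379), 0.8727062940597534)
scene ((593.796630859375, 14.558013916015625), (220.73709106445312, 411.8876647949219), 12.39273738861084) 0.1072283087390361
yaw 0.21629407076626317 cap [576.62770879  92.69397308] iso [614.18472582 -78.22843759]
cap 112 [-19.71227607  90.32846949] [ 19.56332022 109.10413797] 0.17726389163643258
nose 3 [ -1.5615348 109.4281736] [  3.23017646 109.85447983] 0.18807642055838325
iso 108 [-22.56480371 -66.52217837] [ 21.73914469 -55.4149819 ] 0.1489404703008143
((-0.3977699279785156, -60.9338264465332), (11.015320777893066, 44.31777572631836), 89.5958023071289)
```

The jar's rim is also at 105 mm and stretched the rectangle along y. I leave it out and refit.

Run:
```python
from h import *
for c in("top","scene"):
    W=cloud(c,np.load(f"pics/{c}_d.npy")).reshape(-1,3)
    near=(abs(W[:,0]-.6)<.2)&(abs(W[:,1]-.04)<.22)&(np.hypot(W[:,0]-.645,W[:,1]+.2)>.05)
    m=near&(abs(W[:,2]-.105)<.006)
    (cx,cy),(w,h),a=r=cv2.minAreaRect((W[m][:,:2]*1000).astype(np.float32)); print(c,r)
    a=np.radians(a); ex=np.array([np.cos(a),np.sin(a)]); 
    if w>h: ex=np.array([-ex[1],ex[0]])
    if ex[0]<0: ex=-ex
    ey=np.array([-ex[1],ex[0]]);o=np.array([cx,cy])
    print("yaw",np.arctan2(ex[1],ex[0]),"cap",o+80*ey,"iso",o-95*ey)
    L=(W[:,:2]*1000-o)@np.c_[ex,ey]
    for n,y,lo,hi,rad in(("cap",80,.168,.182,35),("nose",80,.185,.195,30),("iso",-95,.14,.152,40)):
        k=near&(np.hypot(L[:,0],L[:,1]-y)<rad)&(W[:,2]>lo)&(W[:,2]<hi)
        q=L[k]; print(n,k.sum(),q.min(0),q.max(0),np.median(W[k][:,2]))
        if n=="iso": print(cv2.minAreaRect(q.astype(np.float32)))
```

```text
top ((587.2749633789062, 49.78047180175781), (219.54200744628906, 338.8243408203125), 12.258132934570312)
yaw 0.21394477985540658 cap [570.28965262 127.9565501 ] iso [607.44501991 -43.05362118]
cap 417 [-25.51904331  54.94207529] [ 25.21229855 105.07058152] 0.17378728808248856
nose 45 [-7.06309422 71.86397309] [ 6.68781953 86.22287289] 0.18878791750948842
iso 149 [ -23.70311913 -102.12825476] [ 26.73954092 -87.8659728 ] 0.14635227891461644
((1.5432453155517578, -94.88103485107422), (50.38148498535156, 14.204131126403809), 0.8727062940597534)
scene ((586.115966796875, 49.51261901855469), (220.73709106445312, 340.3106689453125), 12.39273738861084)
yaw 0.21629407076626317 cap [568.94704472 127.64857819] iso [606.50406176 -43.27383249]
cap 281 [-23.87329885  54.53996549] [ 25.89587278 104.00202309] 0.17712855458119903
nose 41 [-7.60393993 73.63966961] [ 8.7304018  88.51496503] 0.1912826853772801
iso 158 [ -23.41550507 -102.31068236] [ 26.2584715  -87.68732139] 0.1491264463952109
((1.4093818664550781, -95.02613067626953), (14.43314266204834, 49.69454574584961), 89.5958023071289)
```

The fit is consistent: 219.5 × 339 mm, bar 50 × 14 mm, cap 50 mm across, yaw about 0.217. That puts the isolator at (0.607, -0.043) and the cap at (0.570, 0.128). The screw-down needs about 4 rad clockwise. The isolator should be approached with q6 near +1.28, so the anticlockwise turn stays in range.

```bash
cat > go.py <<'E'
import sys,numpy as np
from scipy.spatial.transform import Rotation as R
from plant import robot
s=robot.read_state();r=R.from_rotvec(s["orientation"]);m=r.as_matrix()
ya=np.arctan2(m[1,1],m[0,1]);x,y,z,t=map(float,sys.argv[1:5])
d=m.T@(np.array([x,y,z])-s["tool_pos"]);sp=-(t-ya)
print("t",round(s["t"],2),"q",np.round(s["q"],3),"pos",np.round(s["tool_pos"],4),"yang",round(ya,3),"tilt",np.round(m[2,2],4),"open",round(s["opening"],4),"gf",round(s["gripper_force"],1),"F",np.round(s["force"],1),"M",np.round(s["wrist_torque"],2))
print("travel",np.round(d,4),"spin",round(sp,3),"or",round((sp+np.pi)%(2*np.pi)-np.pi,3))
E
python3 go.py .607 -.043 .25 -1.353
python3 -m inch '{"travel":[[0,0,-0.05],[0,0,-0.05],[-0.59,-0.455,-0.05],[-0.59,-0.455,-0.05],[-0.59,-0.455,-0.05],[-0.59,-0.455,-0.05],[-0.59,-0.455,-0.05],[-0.59,-0.455,-0.05],[-0.59,-0.455,-0.05],[-0.59,-0.455,-0.05]],"spin":[0.12,0.24,0.36,0.48,0.6,0.72,0.84,0.96,1.08,1.2]}' 0
python3 go.py .607 -.043 .25 -1.353
```

```text
t 0.9 q [ 1.176  0.13   1.488  0.     1.523 -0.085] pos [0.1829 0.5715 0.1976] yang 1.261 tilt -1.0 open 0.0934 gf 0.0 F [ 0.  -0.8 -0.8] M [ 0.02 -0.05  0.07]
travel [-0.5912 -0.4559 -0.0525] spin 2.614 or 2.614
t: 1.73
tool_pos: [0.3729, 0.2954, 0.2478]
orientation: [2.159, 2.282, 0.001]
force: [0.9, -0.0, -0.7]
opening: 0.0932
gripper_force: 0.0
t 1.73 q [ 0.562 -0.228  1.744 -0.     1.625  0.507] pos [0.3729 0.2954 0.2478] yang 0.055 tilt -1.0 open 0.0932 gf 0.0 F [ 0.9 -0.  -0.7] M [-0.1  -0.01  0.05]
travel [-0.3508  0.215  -0.0021] spin 1.408 or 1.408
```

```bash
python3 -m inch '{"travel":[[-0.35,0.215,-0.002],[-0.35,0.215,-0.002],[-0.35,0.215,-0.002],[-0.35,0.215,-0.002],[-0.35,0.215,-0.002],[-0.35,0.215,-0.002],[-0.35,0.215,-0.002],[-0.35,0.215,-0.002],[-0.35,0.215,-0.002],[-0.35,0.215,-0.002]],"spin":[0.12,0.24,0.36,0.48,0.6,0.72,0.84,0.96,1.08,1.2]}'
python3 go.py .607 -.043 .144 -1.353
```

```text
t: 2.57
tool_pos: [0.6092, -0.0418, 0.2495]
orientation: [3.071, 0.662, 0.0]
force: [0.5, 1.1, 0.9]
opening: 0.0929
gripper_force: 0.0
t 2.57 q [-0.152  0.143  1.38  -0.     1.618  0.994] pos [ 0.6092 -0.0418  0.2495] yang -1.146 tilt -1.0 open 0.0929 gf 0.0 F [0.5 1.1 0.9] M [-0.04  0.13  0.02]
travel [-2.500e-03  1.000e-04  1.055e-01] spin 0.207 or 0.207
```

```bash
python3 -m inch '{"travel":[[0,0,0],[0,0,0],[0,0,0],[0,0,0]],"spin":[0.1,0.2,0.2,0.2]}'
python3 go.py .607 -.043 .144 -1.353
```

```text
t: 2.9
tool_pos: [0.6081, -0.0392, 0.2494]
orientation: [-3.12, -0.368, 0.0]
force: [-0.5, -0.3, 0.2]
opening: 0.093
gripper_force: 0.0
t 2.9 q [-0.149  0.14   1.384  0.     1.618  1.188] pos [ 0.6081 -0.0392  0.2494] yang -1.336 tilt -1.0 open 0.093 gf 0.0 F [-0.5 -0.3  0.2] M [-0.01  0.17  0.04]
travel [-0.002   0.0034  0.1054] spin 0.017 or 0.017
```

```bash
python3 -m inch '{"travel":[[-0.002,0.0034,0.03],[-0.002,0.0034,0.06],[-0.002,0.0034,0.085],[-0.002,0.0034,0.098],[-0.002,0.0034,0.105],[-0.002,0.0034,0.105],[-0.002,0.0034,0.105]],"spin":[0.017,0.017,0.017,0.017,0.017,0.017,0.017]}'
python3 -m inch '{"travel":[[0,0,0],[0,0,0],[0,0,0],[0,0,0],[0,0,0],[0,0,0],[0,0,0],[0,0,0],[0,0,0],[0,0,0]],"spin":[0,0,0,0,0,0,0,0,0,0]}' 1 30
python3 go.py .607 -.043 .144 -1.353
```

```text
t: 3.48
tool_pos: [0.6076, -0.0428, 0.1459]
orientation: [3.123, 0.339, 0.002]
force: [0.2, 0.2, 0.2]
opening: 0.0929
gripper_force: 0.0
t: 4.32
tool_pos: [0.607, -0.0429, 0.1445]
orientation: [3.123, 0.337, -0.0]
force: [-0.7, -0.1, 0.9]
opening: 0.0312
gripper_force: 0.0
t 4.32 q [-0.155  0.182  1.528 -0.     1.431  1.201] pos [ 0.607  -0.0429  0.1445] yang -1.356 tilt -1.0 open 0.0312 gf 0.0 F [-0.7 -0.1  0.9] M [-0.02  0.18  0.01]
travel [-0.      0.0001  0.0005] spin -0.003 or -0.003
```

Closing continues; then the quarter turn anticlockwise (negative spin).

```bash
python3 -m inch '{"travel":[[0,0,0],[0,0,0],[0,0,0],[0,0,0],[0,0,0],[0,0,0]],"spin":[0,0,0,0,0,0]}' 1 30
python3 go.py .607 -.043 .144 -1.353
python3 -m inch '{"travel":[[0,0,0],[0,0,0],[0,0,0],[0,0,0],[0,0,0],[0,0,0],[0,0,0],[0,0,0],[0,0,0],[0,0,0]],"spin":[-0.1,-0.2,-0.3,-0.4,-0.5,-0.6,-0.7,-0.8,-0.9,-1.0]}'
python3 go.py .607 -.043 .144 0.218
```

```text
t: 4.82
tool_pos: [0.607, -0.0429, 0.1445]
orientation: [3.123, 0.337, 0.0]
force: [0.8, -0.8, 0.5]
opening: 0.0005
gripper_force: 0.0
t 4.82 q [-0.155  0.182  1.528  0.     1.431  1.201] pos [ 0.607  -0.0429  0.1445] yang -1.356 tilt -1.0 open 0.0005 gf 0.0 F [ 0.8 -0.8  0.5] M [-0.01  0.15 -0.03]
travel [-0.      0.0001  0.0005] spin -0.003 or -0.003
t: 5.65
tool_pos: [0.607, -0.0429, 0.1445]
orientation: [-2.575, -1.799, -0.0]
force: [0.1, 0.1, 0.0]
opening: 0.0008
gripper_force: 0.0
t 5.65 q [-0.155  0.182  1.528  0.     1.431  0.196] pos [ 0.607  -0.0429  0.1445] yang -0.351 tilt -1.0 open 0.0008 gf 0.0 F [0.1 0.1 0. ] M [-0.07  0.12  0.01]
travel [-0.0001  0.      0.0005] spin -0.569 or -0.569
```

The fingers shut on nothing, so I take a look.

Run:
```python
from plant import optics
import cv2
a=optics.read_camera("scene")[0]; b=optics.read_camera("top")[0]
f=lambda p,x,y:cv2.resize(p[y:y+160,x:x+160,::-1],(400,400),interpolation=cv2.INTER_CUBIC)
cv2.imwrite("pics/c1.png",cv2.hconcat([f(a,240,140),f(b,270,90)]))
```

```text
(no output)
```

View pics/c1.png

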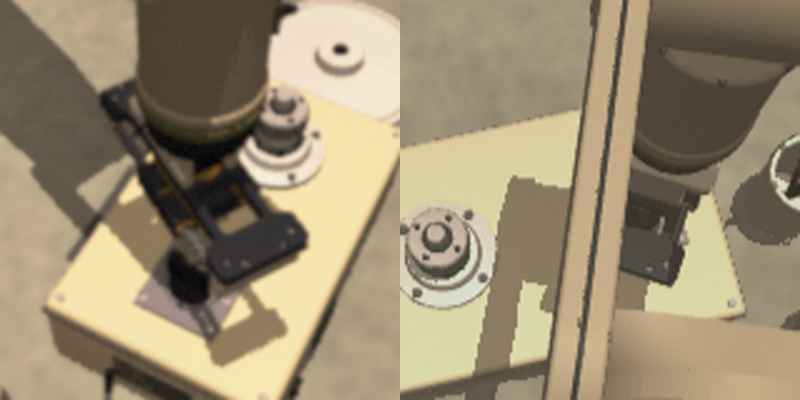

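The left crop (scene) shows the handle at about (190,275) with the fingers apparently beside or above it. I check with depth where the hand really is relative to the reported TCP.

Run:
```python
from h import *
from plant import robot
tp=np.array([.607,-.043,.1445]); h=np.array([.607,-.043,.143])
for c in("scene","top"):
    p,d=optics.read_camera(c); i=optics.camera_info(c);K=np.array(i["camera_matrix"]);V=np.array(i["view"])
    W=cloud(c,d)
    v=V[:3,:3]@tp+V[:3,3];u=K@v;u=u[:2]/u[2];print(c,"TCP px",u,"depth",v[2],"meas",d[int(u[1]),int(u[0])])
    q=p.copy(); cv2.drawMarker(q,tuple(int(round(k)) for k in u),(255,0,0),cv2.MARKER_CROSS,6,1)
    x0,y0=(275,180) if c=="scene" else (320,120)
    cv2.imwrite(f"pics/m_{c}.png",cv2.resize(q[y0:y0+100,x0:x0+100,::-1],(400,400),interpolation=cv2.INTER_NEAREST))
    m=(np.hypot(W[...,0]-.607,W[...,1]+.043)<.14)
    for lo in np.arange(.11,.32,.01):
        k=m&(W[...,2]>=lo)&(W[...,2]<lo+.01)
        if c=="scene" and k.sum()>3: print(round(lo,2),k.sum(),np.round(W[k].min(0),3)[:2],np.round(W[k].max(0),3)[:2])
a=cv2.imread("pics/m_scene.png");b=cv2.imread("pics/m_top.png");cv2.imwrite("pics/m.png",cv2.hconcat([a,b]))
```

```text
scene TCP px [317.20712515 246.7439555 ] depth 0.7705584135687984 meas 0.76476926
0.11 654 [ 0.499 -0.17 ] [0.713 0.097]
0.12 119 [ 0.589 -0.065] [ 0.628 -0.045]
0.13 42 [ 0.587 -0.054] [ 0.626 -0.044]
0.14 82 [ 0.583 -0.179] [ 0.638 -0.036]
0.15 35 [ 0.584 -0.179] [ 0.639 -0.039]
0.16 9 [ 0.596 -0.179] [ 0.639 -0.047]
0.17 27 [ 0.592 -0.179] [ 0.638 -0.046]
0.18 32 [ 0.596 -0.178] [ 0.637 -0.048]
0.19 27 [ 0.6   -0.175] [ 0.637 -0.042]
0.2 6 [ 0.62 -0.05] [ 0.622 -0.042]
0.21 5 [ 0.619 -0.052] [ 0.622 -0.048]
0.22 8 [ 0.617 -0.056] [ 0.621 -0.051]
0.25 140 [ 0.515 -0.105] [ 0.698 -0.027]
0.26 260 [ 0.516 -0.104] [ 0.697 -0.019]
0.27 498 [ 0.509 -0.107] [ 0.704 -0.009]
0.28 252 [ 0.51  -0.107] [ 0.704 -0.027]
0.29 1228 [ 0.506 -0.106] [ 0.705 -0.015]
0.3 89 [ 0.595 -0.069] [ 0.63  -0.026]
0.31 23 [ 0.604 -0.066] [ 0.628 -0.032]
top TCP px [365.89530934 170.26757223] depth 0.7934379081177306 meas 0.64074236
```

View pics/m.png

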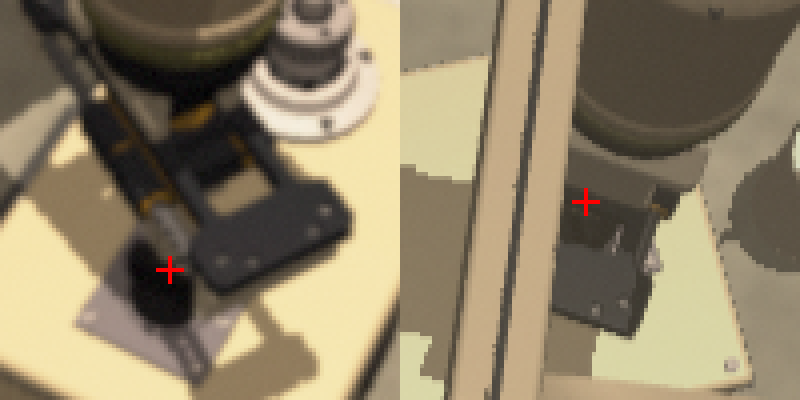

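```bash
python3 - <<'E'
from h import *
for c in("scene","top"):
    p,d=optics.read_camera(c); W=cloud(c,d)
    m=(np.hypot(W[...,0]-.607,W[...,1]+.043)<.06)
    for lo in np.arange(.12,.30,.01):
        k=m&(W[...,2]>=lo)&(W[...,2]<lo+.01)
        if k.sum(): 
            ys,xs=np.nonzero(k); print(c,round(lo,2),k.sum(),np.round(np.median(W[k],0),3),"px",xs.min(),xs.max(),ys.min(),ys.max(),"rgb",np.median(p[k],0))
E
python3 go.py .607 -.043 .144 0.218
```

```text
scene 0.12 119 [ 0.61  -0.054  0.124] px 307 323 249 260 rgb [20. 18. 18.]
scene 0.13 39 [ 0.605 -0.049  0.135] px 307 323 246 255 rgb [13. 11. 12.]
scene 0.14 83 [ 0.602 -0.047  0.148] px 307 323 239 253 rgb [20. 18. 18.]
scene 0.15 30 [ 0.605 -0.045  0.151] px 307 322 240 249 rgb [36.5 32.  30. ]
scene 0.16 2 [ 0.604 -0.051  0.169] px 313 315 241 244 rgb [68.  59.5 48.5]
scene 0.17 15 [ 0.604 -0.051  0.177] px 311 319 235 244 rgb [81. 71. 58.]
scene 0.18 22 [ 0.608 -0.052  0.184] px 312 319 234 244 rgb [81.5 72.  60.5]
scene 0.19 10 [ 0.612 -0.052  0.195] px 313 324 234 241 rgb [81.5 72.5 61. ]
scene 0.2 8 [ 0.621 -0.046  0.205] px 321 324 235 237 rgb [84.  74.  59.5]
scene 0.21 4 [ 0.621 -0.051  0.216] px 320 322 234 235 rgb [86.  74.5 57. ]
scene 0.22 7 [ 0.62  -0.054  0.226] px 319 321 232 234 rgb [86. 74. 60.]
scene 0.23 3 [ 0.618 -0.056  0.231] px 318 319 231 232 rgb [73. 62. 46.]
scene 0.24 4 [ 0.635 -0.046  0.25 ] px 327 331 227 229 rgb [106.5  92.   72. ]
scene 0.25 42 [ 0.632 -0.051  0.258] px 296 337 213 234 rgb [68.5 58.5 45. ]
scene 0.26 174 [ 0.627 -0.072  0.267] px 29
[... 438 characters left out ...]
46] px 363 371 173 181 rgb [58.5 53.  44. ]
top 0.17 5 [ 0.592 -0.039  0.176] px 363 369 172 174 rgb [67. 61. 51.]
top 0.25 3 [ 0.568 -0.065  0.258] px 385 387 174 174 rgb [96. 85. 62.]
top 0.26 49 [ 0.56  -0.055  0.266] px 378 387 171 183 rgb [76. 69. 59.]
top 0.27 34 [ 0.572 -0.061  0.273] px 371 389 166 174 rgb [60.5 55.5 48. ]
top 0.28 35 [ 0.563 -0.029  0.287] px 361 379 167 181 rgb [59. 55. 45.]
top 0.29 128 [ 0.564 -0.036  0.292] px 361 383 165 180 rgb [62.  58.  49.5]
t 5.95 q [-0.155  0.182  1.528  0.     1.431  0.204] pos [ 0.607  -0.0429  0.1445] yang -0.359 tilt -1.0 open 0.0006 gf 0.0 F [-0.5 -0.2  1.1] M [-0.06  0.09 -0.02]
travel [-0.0001  0.      0.0005] spin -0.577 or -0.577
```

The lowest visible finger points sit at z ≈ 0.169, where 0.1275 was expected. The body starts at about 0.25 instead of 0.21. The reported TCP height is therefore about 40 mm low, while x and y agree with the body. I open, turn back, and measure the open fingertips before going down.

```bash
python3 -m inch '{"travel":[[0,0,0],[0,0,0],[0,0,0],[0,0,0],[0,0,0],[0,0,0],[0,0,0],[0,0,0],[0,0,0],[0,0,0]],"spin":[0.12,0.24,0.36,0.48,0.6,0.72,0.84,0.96,0.997,0.997]}' 0
python3 -m inch '{"travel":[[0,0,0],[0,0,0],[0,0,0],[0,0,0],[0,0,0]],"spin":[0,0,0,0,0]}'
python3 go.py .607 -.043 .144 -1.353
python3 - <<'E'
from h import *
p,d=optics.read_camera("scene"); W=cloud("scene",d)
L=W-np.array([.607,-.043,0]); a=-1.353
yy=L[...,0]*np.cos(a)+L[...,1]*np.sin(a); xx=L[...,0]*-np.sin(a)+L[...,1]*np.cos(a)
for s in(1,-1):
    m=(abs(xx)<.02)&(s*yy>.03)&(s*yy<.08)&(W[...,2]>.13)&(W[...,2]<.25)
    for lo in np.arange(.13,.25,.01):
        k=m&(W[...,2]>=lo)&(W[...,2]<lo+.01)
        if k.any(): print(s,round(lo,2),k.sum(),"y",np.round([yy[k].min(),yy[k].max()],3),"x",np.round([xx[k].min(),xx[k].max()],3),"zmin",W[...,2][k].min())
cv2.imwrite("pics/o.png",cv2.resize(p[170:290,240:400,::-1],(800,600),interpolation=cv2.INTER_CUBIC))
E
```

```text
t: 6.78
tool_pos: [0.607, -0.0429, 0.1446]
orientation: [3.124, 0.336, 0.0]
force: [-0.7, 0.7, -0.4]
opening: 0.0628
gripper_force: 0.0
t: 7.2
tool_pos: [0.607, -0.0429, 0.1446]
orientation: [-3.123, -0.342, -0.0]
force: [-0.5, 0.2, -0.1]
opening: 0.092
gripper_force: 0.0
t 7.2 q [-0.155  0.182  1.528  0.     1.431  1.198] pos [ 0.607  -0.0429  0.1446] yang -1.353 tilt -1.0 open 0.092 gf 0.0 F [-0.5  0.2 -0.1] M [-0.01  0.18  0.02]
travel [-0.      0.0001  0.0006] spin 0.0 or 0.0
1 0.17 9 y [0.048 0.059] x [-0.008  0.008] zmin 0.1719782150136696
1 0.18 20 y [0.052 0.061] x [-0.008  0.008] zmin 0.1800048692595737
1 0.19 20 y [0.057 0.061] x [-0.01   0.008] zmin 0.1902084416231511
1 0.2 6 y [0.06  0.061] x [-0.007  0.006] zmin 0.20048751798131204
-1 0.16 3 y [-0.053 -0.047] x [-0.004  0.008] zmin 0.16733294201249982
-1 0.17 9 y [-0.056 -0.046] x [-0.007  0.008] zmin 0.17130579585911898
-1 0.18 6 y [-0.048 -0.047] x [-0.005 -0.   ] zmin 0.18019260462464926
-1 0.19 6 y [-0.048 -0.047] x [-0.001  0.002] zmin 0.19113780061391228
-1 0.2 6 y [-0.048 -0.048] x [0.001 0.005] zmin 0.2006010752846763
-1 0.21 9 y [-0.06  -0.048] x [0.003 0.008] zmin 0.2107517116390487
-1 0.22 11 y [-0.064 -0.047] x [0.006 0.008] zmin 0.2211332582258052
-1 0.23 4 y [-0.062 -0.054] x [0.008 0.008] zmin 0.23031950457468386
```

View pics/o.png

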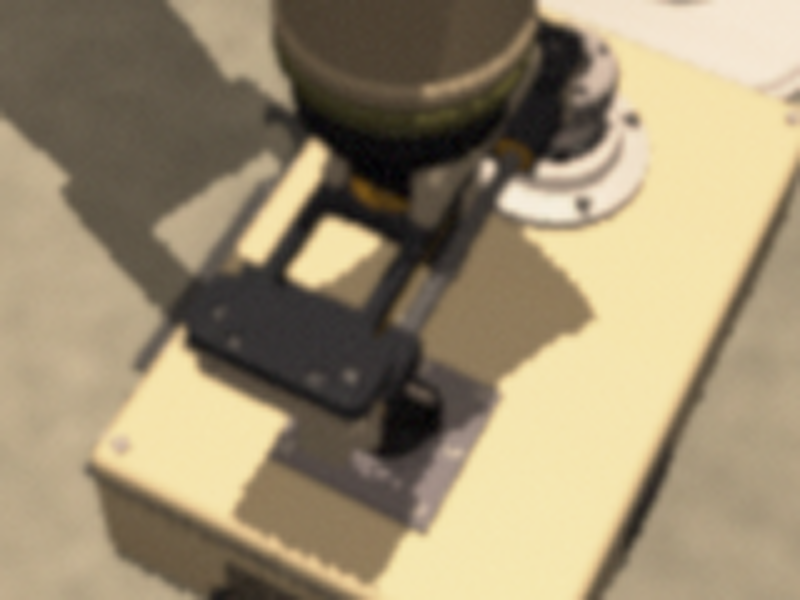

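The image shows the open jaws straddling the handle from above. The tips measure 0.167–0.170 (scene reads about 2 mm high) and are centred in x and y, so the hand is about 40 mm higher than reported. I descend 39 mm, watching the force.

```bash
python3 -m inch '{"travel":[[0,0,0.02],[0,0,0.03],[0,0,0.035],[0,0,0.039],[0,0,0.039],[0,0,0.039]],"spin":[0,0,0,0,0,0]}'
python3 - <<'E'
from h import *
p,d=optics.read_camera("scene"); W=cloud("scene",d)
L=W-np.array([.607,-.043,0]); a=-1.353
yy=L[...,0]*np.cos(a)+L[...,1]*np.sin(a); xx=L[...,0]*-np.sin(a)+L[...,1]*np.cos(a)
for s in(1,-1):
    m=(abs(xx)<.012)&(s*yy>.04)&(s*yy<.07)&(W[...,2]>.113)&(W[...,2]<.25)
    print(s,m.sum(),np.round(np.sort(W[...,2][m])[:8],4))
E
python3 -m inch '{"travel":[[0,0,0],[0,0,0],[0,0,0],[0,0,0],[0,0,0],[0,0,0],[0,0,0],[0,0,0],[0,0,0],[0,0,0]],"spin":[0,0,0,0,0,0,0,0,0,0]}' 1 30
python3 -m inch '{"travel":[[0,0,0],[0,0,0],[0,0,0],[0,0,0],[0,0,0]],"spin":[0,0,0,0,0]}'
python3 go.py .607 -.043 .105 -1.353
```

```text
t: 7.75
tool_pos: [0.607, -0.0429, 0.1057]
orientation: [-3.123, -0.341, 0.0]
force: [0.6, 0.6, -0.1]
opening: 0.0927
gripper_force: 0.0
1 71 [0.1335 0.137  0.138  0.138  0.1387 0.1387 0.1394 0.1396]
-1 40 [0.1303 0.1316 0.1363 0.1386 0.1408 0.1416 0.1441 0.1448]
t: 8.63
tool_pos: [0.607, -0.0429, 0.1055]
orientation: [-3.123, -0.341, 0.0]
force: [-0.1, 0.7, 0.1]
opening: 0.0307
gripper_force: 0.0
t: 9.05
tool_pos: [0.6072, -0.0435, 0.1056]
orientation: [3.122, 0.341, 0.0]
force: [0.4, -3.8, -1.0]
opening: 0.0136
gripper_force: 30.0
t 9.05 q [-1.550e-01  2.120e-01  1.567e+00 -1.000e-03  1.362e+00  1.198e+00] pos [ 0.6072 -0.0435  0.1056] yang -1.353 tilt -1.0 open 0.0136 gf 30.0 F [ 0.4 -3.8 -1. ] M [-0.71 -0.04 -0.02]
travel [-0.0001 -0.0005  0.0006] spin -0.0 or -0.0
```

Gripped: 13.6 mm opening on a 14 mm bar. Now I turn anticlockwise.

```bash
python3 -m inch '{"travel":[[0,0,0],[0,0,0],[0,0,0],[0,0,0],[0,0,0],[0,0,0],[0,0,0],[0,0,0],[0,0,0],[0,0,0]],"spin":[-0.1,-0.2,-0.3,-0.4,-0.5,-0.6,-0.7,-0.8,-0.9,-1.0]}'
python3 -m inch '{"travel":[[0,0,0],[0,0,0],[0,0,0],[0,0,0],[0,0,0],[0,0,0],[0,0,0],[0,0,0]],"spin":[-0.1,-0.2,-0.3,-0.4,-0.5,-0.57,-0.57,-0.57]}'
python3 go.py .607 -.043 .105 0.218
```

```text
t: 9.88
tool_pos: [0.6077, -0.0441, 0.1056]
orientation: [2.571, 1.801, 0.0]
force: [5.3, -5.6, -3.7]
opening: 0.0135
gripper_force: 30.0
t: 10.55
tool_pos: [0.6081, -0.0442, 0.1056]
orientation: [1.966, 2.446, 0.0]
force: [6.8, -6.0, -5.2]
opening: 0.0136
gripper_force: 30.0
t 10.55 q [-1.560e-01  2.130e-01  1.567e+00 -1.000e-03  1.360e+00 -3.720e-01] pos [ 0.6081 -0.0442  0.1056] yang 0.217 tilt -1.0 open 0.0136 gf 30.0 F [ 6.8 -6.  -5.2] M [-1.24 -0.81 -0.04]
travel [ 0.0014 -0.0009  0.0006] spin -0.001 or -0.001
```

Torques are low and the turn is complete. Open, rise, and check the isolator with the camera while heading to the cap with q6 near -2.45.

```bash
python3 -m inch '{"travel":[[0,0,0],[0,0,0],[0,0,0],[0,0,0],[0,0,0],[0,0,0],[0,0,0],[0,0,0]],"spin":[0,0,0,0,0,0,0,0]}' 0
python3 -m inch '{"travel":[[0,0,-0.03],[0,0,-0.06],[0,0,-0.095],[0,0,-0.095],[0,0,-0.095],[0,0,-0.095],[0,0,-0.095]],"spin":[0,0,0,0,-0.1,-0.2,-0.3]}'
python3 go.py .570 .1275 .20 2.59
```

```text
t: 11.22
tool_pos: [0.607, -0.0428, 0.1056]
orientation: [-1.968, -2.449, -0.0]
force: [0.1, -0.9, 0.5]
opening: 0.063
gripper_force: 0.0
t: 11.8
tool_pos: [0.6072, -0.0429, 0.2008]
orientation: [1.573, 2.719, 0.0]
force: [-0.0, -0.3, -0.6]
opening: 0.093
gripper_force: 0.0
t 11.8 q [-0.155  0.152  1.459  0.     1.53  -0.677] pos [ 0.6072 -0.0429  0.2008] yang 0.522 tilt -1.0 open 0.093 gf 0.0 F [-0.  -0.3 -0.6] M [ 0.02  0.02 -0.01]
travel [0.1663 0.0527 0.0008] spin -2.068 or -2.068
```

```bash
python3 -m inch '{"travel":[[0.166,0.053,0],[0.166,0.053,0],[0.166,0.053,0],[0.166,0.053,0],[0.166,0.053,0],[0.166,0.053,0],[0.166,0.053,0],[0.166,0.053,0],[0.166,0.053,0],[0.166,0.053,0]],"spin":[-0.12,-0.24,-0.36,-0.48,-0.6,-0.72,-0.84,-0.96,-1.08,-1.2]}'
python3 -m inch '{"travel":[[0,0,0],[0,0,0],[0,0,0],[0,0,0],[0,0,0],[0,0,0],[0,0,0],[0,0,0],[0,0,0]],"spin":[-0.12,-0.24,-0.36,-0.48,-0.6,-0.72,-0.84,-0.868,-0.868]}'
python3 go.py .570 .1275 .123 2.59
python3 - <<'E'
from h import *
for c in("scene","top"):
    p,d=optics.read_camera(c); W=cloud(c,d)
    y=.217;L=W[...,:2]-np.array([.587,.0495]);x=L[...,0]*np.cos(y)+L[...,1]*np.sin(y);yy=-L[...,0]*np.sin(y)+L[...,1]*np.cos(y)
    k=(np.hypot(x,yy+.095)<.04)&(W[...,2]>.14)&(W[...,2]<.153)
    q=np.c_[x[k],yy[k]]*1000
    if len(q)>5: print(c,"iso",cv2.minAreaRect(q.astype(np.float32)),q.min(0),q.max(0))
    k=(np.hypot(x,yy-.08)<.035)&(W[...,2]>.17)&(W[...,2]<.182)
    q=np.c_[x[k],yy[k]]*1000
    if len(q): print("cap",k.sum(),q.min(0),q.max(0))
    cv2.imwrite(f"pics/n_{c}.png",cv2.resize((p[150:270,240:400] if c=="scene" else p[110:230,260:420])[:,:,::-1],(400,300),interpolation=cv2.INTER_CUBIC))
a=cv2.imread("pics/n_scene.png");b=cv2.imread("pics/n_top.png");cv2.imwrite("pics/n.png",cv2.hconcat([a,b]))
E
```

```text
t: 12.63
tool_pos: [0.571, 0.1278, 0.2005]
orientation: [-0.239, 3.132, 0.0]
force: [-0.5, 0.7, 0.2]
opening: 0.0932
gripper_force: 0.0
t: 13.38
tool_pos: [0.5711, 0.1276, 0.2005]
orientation: [-1.528, 2.745, -0.0]
force: [-0.2, -0.0, -0.3]
opening: 0.0929
gripper_force: 0.0
t 13.38 q [ 0.132  0.089  1.527 -0.     1.525 -2.454] pos [0.5711 0.1276 0.2005] yang 2.587 tilt -1.0 open 0.0929 gf 0.0 F [-0.2 -0.  -0.3] M [ 0.12  0.06 -0.  ]
travel [0.0007 0.0008 0.0775] spin -0.003 or -0.003
scene iso ((-0.08111429214477539, -93.13882446289062), (13.803145408630371, 50.29301452636719), 1.3798067569732666) [  -7.47323478 -118.29872209] [  6.7601942  -68.04806741]
cap 241 [-25.04930476  55.05357484] [ 24.89149524 105.04173391]
top iso ((0.5298728942871094, -93.50567626953125), (14.398977279663086, 49.592769622802734), 0.18693138659000397) [  -6.69883311 -118.29021696] [  7.79166899 -68.71125118]
cap 259 [-24.38241677  55.150162  ] [ 24.6495062 105.2674096]
```

View pics/n.png

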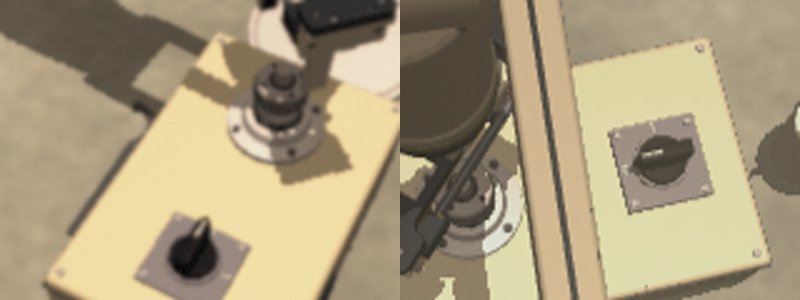

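Both cameras show the bar along the wheel's y with its pointed end to the left (white line at about (650,155) in the right crop), so the isolator is off. Next I go down over the cap and grip.

```bash
python3 -m inch '{"travel":[[0.0007,0.0008,0.03],[0.0007,0.0008,0.055],[0.0007,0.0008,0.068],[0.0007,0.0008,0.075],[0.0007,0.0008,0.0775],[0.0007,0.0008,0.0775]],"spin":[0,0,0,0,0,0]}'
python3 -m inch '{"travel":[[0,0,0],[0,0,0],[0,0,0],[0,0,0],[0,0,0],[0,0,0],[0,0,0],[0,0,0],[0,0,0],[0,0,0]],"spin":[0,0,0,0,0,0,0,0,0,0]}' 1 40
python3 go.py .570 .1275 .123 2.59
```

```text
t: 13.98
tool_pos: [0.5701, 0.1275, 0.1232]
orientation: [1.525, -2.746, -0.0]
force: [1.2, 0.2, 0.2]
opening: 0.0931
gripper_force: 0.0
t: 14.82
tool_pos: [0.5703, 0.1272, 0.1232]
orientation: [-1.525, 2.746, -0.001]
force: [2.4, -2.9, 0.8]
opening: 0.0492
gripper_force: 40.0
t 14.82 q [ 0.132  0.134  1.622 -0.     1.385 -2.453] pos [0.5703 0.1272 0.1232] yang 2.585 tilt -1.0 open 0.0492 gf 40.0 F [ 2.4 -2.9  0.8] M [-0.13 -0.36 -0.  ]
travel [-0.0001  0.0004  0.0002] spin -0.005 or -0.005
```

```bash
python3 -m inch '{"travel":[[0,0,0.00005],[0,0,0.0001],[0,0,0.00015],[0,0,0.0002],[0,0,0.00025],[0,0,0.0003],[0,0,0.00035],[0,0,0.0004],[0,0,0.00045],[0,0,0.0005]],"spin":[0.1,0.2,0.3,0.4,0.5,0.6,0.7,0.8,0.9,1.0]}'
python3 go.py .570 .1275 .123 2.59
python3 -m inch '{"travel":[[0,0,0.00005],[0,0,0.0001],[0,0,0.00015],[0,0,0.0002],[0,0,0.00025],[0,0,0.0003],[0,0,0.00035],[0,0,0.0004],[0,0,0.00045],[0,0,0.0005]],"spin":[0.1,0.2,0.3,0.4,0.5,0.6,0.7,0.8,0.9,1.0]}'
python3 go.py .570 .1275 .123 2.59
```

```text
t: 15.65
tool_pos: [0.5702, 0.1276, 0.1227]
orientation: [-0.015, 3.141, 0.0]
force: [1.4, -1.3, 0.5]
opening: 0.0492
gripper_force: 40.0
t 15.65 q [ 0.132  0.134  1.622  0.     1.385 -1.448] pos [0.5702 0.1276 0.1227] yang 1.58 tilt -1.0 open 0.0492 gf 40.0 F [ 1.4 -1.3  0.5] M [ 0.01 -0.33  0.2 ]
travel [ 0.0002 -0.0001 -0.0003] spin -1.01 or -1.01
t: 16.48
tool_pos: [0.5704, 0.1279, 0.1222]
orientation: [1.493, 2.764, 0.002]
force: [3.5, 2.0, -0.1]
opening: 0.0491
gripper_force: 40.0
t 16.48 q [ 1.320e-01  1.340e-01  1.623e+00  1.000e-03  1.383e+00 -4.480e-01] pos [0.5704 0.1279 0.1222] yang 0.58 tilt -1.0 open 0.0491 gf 40.0 F [ 3.5  2.  -0.1] M [ 0.21 -0.57  0.17]
travel [-0.0001 -0.0006 -0.0008] spin -2.01 or -2.01
```

Mz of about 0.17–0.2 matches the thread drag, so the cap is turning with me. From here I use shorter steps to feel for the stop.

```bash
g(){ python3 go.py .570 .1275 .123 2.59|head -1; }
python3 -m inch '{"travel":[[0,0,0.00005],[0,0,0.0001],[0,0,0.00015],[0,0,0.00015]],"spin":[0.1,0.2,0.3,0.3]}' >/dev/null; g
python3 -m inch '{"travel":[[0,0,0.00005],[0,0,0.0001],[0,0,0.0001],[0,0,0.0001]],"spin":[0.1,0.2,0.2,0.2]}' >/dev/null; g
python3 -m inch '{"travel":[[0,0,0.00005],[0,0,0.0001],[0,0,0.0001],[0,0,0.0001]],"spin":[0.1,0.2,0.2,0.2]}' >/dev/null; g
```

```text
t 16.82 q [ 1.320e-01  1.350e-01  1.623e+00  1.000e-03  1.383e+00 -1.480e-01] pos [0.5705 0.1279 0.1221] yang 0.28 tilt -1.0 open 0.0493 gf 40.0 F [ 3.5  2.2 -1.4] M [ 0.28 -0.67 -0.14]
t 17.15 q [1.320e-01 1.350e-01 1.623e+00 1.000e-03 1.383e+00 4.400e-02] pos [0.5706 0.1279 0.122 ] yang 0.088 tilt -1.0 open 0.0494 gf 40.0 F [ 5.3  1.9 -1. ] M [ 0.35 -0.77 -0.15]
t 17.48 q [1.320e-01 1.350e-01 1.623e+00 1.000e-03 1.382e+00 2.440e-01] pos [0.5707 0.1279 0.1219] yang -0.112 tilt -1.0 open 0.0496 gf 40.0 F [ 5.   2.4 -2.2] M [ 0.31 -0.82 -0.14]
```

```bash
g(){ python3 go.py .570 .1275 .123 2.59|head -1|sed 's/.*q/q/'; }
python3 -m inch '{"travel":[[0,0,0.00005],[0,0,0.0001]],"spin":[0.08,0.16]}' >/dev/null; g
python3 -m inch '{"travel":[[0,0,0.00005],[0,0,0.0001]],"spin":[0.08,0.16]}' >/dev/null; g
python3 -m inch '{"travel":[[0,0,0.00005],[0,0,0.0001]],"spin":[0.08,0.16]}' >/dev/null; g
```

```text
q [1.320e-01 1.350e-01 1.623e+00 1.000e-03 1.382e+00 4.070e-01] pos [0.5707 0.1279 0.1219] yang -0.274 tilt -1.0 open 0.0495 gf 40.0 F [ 5.9  1.5 -1.7] M [ 0.28 -0.88  0.15]
q [0.132 0.135 1.623 0.    1.382 0.567] pos [0.5708 0.1279 0.1218] yang -0.435 tilt -1.0 open 0.0493 gf 40.0 F [ 5.9  1.5 -1.7] M [ 0.17 -0.91  0.19]
q [0.132 0.135 1.623 0.    1.381 0.727] pos [0.5709 0.1278 0.1217] yang -0.595 tilt -1.0 open 0.0495 gf 40.0 F [ 5.5  2.1 -2.3] M [ 0.19 -0.91  0.15]
```

```bash
g(){ python3 go.py .570 .1275 .123 2.59|head -1|sed 's/.*q/q/'; }
python3 -m inch '{"travel":[[0,0,0.00005],[0,0,0.0001]],"spin":[0.07,0.14]}' >/dev/null; g
python3 -m inch '{"travel":[[0,0,0.00005],[0,0,0.0001]],"spin":[0.07,0.14]}' >/dev/null; g
python3 -m inch '{"travel":[[0,0,0.00005],[0,0,0.0001]],"spin":[0.07,0.14]}' >/dev/null; g
```

```text
q [0.132 0.135 1.623 0.    1.381 0.867] pos [0.5709 0.1278 0.1216] yang -0.734 tilt -1.0 open 0.0498 gf 40.0 F [ 5.8  1.7 -1.2] M [ 0.17 -0.9   0.17]
q [0.132 0.135 1.623 0.    1.381 1.007] pos [0.5709 0.1278 0.1216] yang -0.874 tilt -1.0 open 0.0495 gf 40.0 F [ 6.9  1.4 -1.6] M [ 0.12 -0.89  0.17]
q [0.132 0.135 1.623 0.    1.381 1.147] pos [0.571  0.1277 0.1215] yang -1.014 tilt -1.0 open 0.0495 gf 40.0 F [ 6.2  0.6 -1. ] M [ 0.09 -0.89  0.18]
```

```bash
g(){ python3 go.py .570 .1275 .123 2.59|head -1|sed 's/.*q/q/'; }
python3 -m inch '{"travel":[[0,0,0.00005],[0,0,0.0001]],"spin":[0.06,0.12]}' >/dev/null; g
python3 -m inch '{"travel":[[0,0,0.00005],[0,0,0.0001]],"spin":[0.06,0.12]}' >/dev/null; g
python3 -m inch '{"travel":[[0,0,0.00005],[0,0,0.0001]],"spin":[0.06,0.12]}' >/dev/null; g
```

```text
q [0.132 0.135 1.623 0.    1.381 1.266] pos [0.571  0.1277 0.1214] yang -1.134 tilt -1.0 open 0.0497 gf 40.0 F [ 4.5  0.5 -1.5] M [ 0.07 -0.78  0.23]
q [0.132 0.135 1.623 0.    1.381 1.386] pos [0.571  0.1276 0.1214] yang -1.254 tilt -1.0 open 0.0493 gf 40.0 F [ 6.1  0.8 -1. ] M [ 0.06 -0.84  0.16]
q [ 0.132  0.135  1.623 -0.     1.38   1.506] pos [0.571  0.1276 0.1213] yang -1.374 tilt -1.0 open 0.0496 gf 40.0 F [ 4.7  0.7 -1.4] M [ 0.02 -0.76  0.15]
```

```bash
g(){ python3 go.py .570 .1275 .123 2.59|head -1|sed 's/.*q/q/'; }
python3 -m inch '{"travel":[[0,0,0],[0,0,0.00005]],"spin":[0.05,0.1]}' >/dev/null; g
python3 -m inch '{"travel":[[0,0,0],[0,0,0.00005]],"spin":[0.05,0.1]}' >/dev/null; g
python3 -m inch '{"travel":[[0,0,0],[0,0,0]],"spin":[0.05,0.1]}' >/dev/null; g
```

```text
q [ 0.132  0.135  1.624 -0.     1.383  1.605] pos [0.5697 0.1274 0.1212] yang -1.472 tilt -1.0 open 0.0496 gf 40.0 F [-4.8 -1.2  6.5] M [-0.24  0.92  1.24]
q [ 0.133  0.135  1.624 -0.     1.384  1.705] pos [0.5692 0.1275 0.1212] yang -1.572 tilt -1.0 open 0.0494 gf 40.0 F [-0.8 -0.5  6.2] M [-0.12  0.22  0.82]
q [ 0.133  0.135  1.624 -0.     1.383  1.805] pos [0.5697 0.1276 0.1213] yang -1.672 tilt -1.0 open 0.0498 gf 40.0 F [-5.1 -0.2  4.4] M [0.06 1.07 0.94]
```

The torque jumped to 1.24 N m between q6 = 1.51 and 1.60, then the grip slipped at about 0.9: the cap has bottomed. I dwell, unload in small steps to see the wind-up, then back off.

```bash
g(){ python3 go.py .570 .1275 .123 2.59|head -1; }
python3 -m inch '{"travel":[[0,0,0],[0,0,0],[0,0,0],[0,0,0]],"spin":[0,0,0,0]}' >/dev/null; g
python3 -m inch '{"travel":[[0,0,0],[0,0,0]],"spin":[-0.015,-0.03]}' >/dev/null; g
python3 -m inch '{"travel":[[0,0,0],[0,0,0]],"spin":[-0.015,-0.03]}' >/dev/null; g
python3 -m inch '{"travel":[[0,0,0],[0,0,0]],"spin":[-0.02,-0.04]}' >/dev/null; g
```

```text
t 19.82 q [0.132 0.135 1.624 0.    1.383 1.803] pos [0.5699 0.1276 0.1213] yang -1.671 tilt -1.0 open 0.0495 gf 40.0 F [-1.5  0.6  5.7] M [0.01 0.52 0.09]
t 19.98 q [0.132 0.135 1.624 0.    1.383 1.773] pos [0.5699 0.1276 0.1213] yang -1.641 tilt -1.0 open 0.0498 gf 40.0 F [-1.2  0.7  5.3] M [ 0.07  0.46 -0.14]
t 20.15 q [0.132 0.135 1.624 0.    1.383 1.743] pos [0.5699 0.1275 0.1213] yang -1.611 tilt -1.0 open 0.0493 gf 40.0 F [-2.   0.3  6. ] M [-0.    0.54 -0.16]
t 20.32 q [0.132 0.135 1.624 0.    1.383 1.703] pos [0.5699 0.1275 0.1213] yang -1.57 tilt -1.0 open 0.0496 gf 40.0 F [-2.9  0.   6.7] M [ 0.03  0.54 -0.17]
```

```bash
g(){ python3 go.py .570 .1275 .123 2.59|head -1; }
python3 -m inch '{"travel":[[0,0,-0.00005],[0,0,-0.0001],[0,0,-0.00015],[0,0,-0.0002],[0,0,-0.00025],[0,0,-0.0003],[0,0,-0.00035],[0,0,-0.0004],[0,0,-0.00045],[0,0,-0.0005]],"spin":[-0.1,-0.2,-0.3,-0.4,-0.5,-0.6,-0.7,-0.8,-0.9,-1.0]}' >/dev/null; g
python3 -m inch '{"travel":[[0,0,-0.00005],[0,0,-0.0001],[0,0,-0.00015],[0,0,-0.0002],[0,0,-0.0002],[0,0,-0.0002],[0,0,-0.0002],[0,0,-0.0002]],"spin":[-0.1,-0.2,-0.3,-0.38,-0.44,-0.47,-0.478,-0.478]}' >/dev/null; g
python3 -m inch '{"travel":[[0,0,0],[0,0,0],[0,0,0],[0,0,0],[0,0,0],[0,0,0]],"spin":[0,0,0,0,0,0]}' >/dev/null; g
```

```text
t 21.15 q [ 1.320e-01  1.350e-01  1.623e+00 -1.000e-03  1.383e+00  6.990e-01] pos [0.5703 0.1269 0.1218] yang -0.567 tilt -1.0 open 0.0496 gf 40.0 F [-0.3 -2.   5.1] M [-0.44  0.16 -0.15]
t 21.82 q [ 1.320e-01  1.350e-01  1.623e+00 -1.000e-03  1.383e+00  2.270e-01] pos [0.5706 0.1269 0.122 ] yang -0.096 tilt -1.0 open 0.0494 gf 40.0 F [ 1.8 -3.4  5.2] M [-0.67 -0.15  0.04]
t 22.32 q [ 1.320e-01  1.340e-01  1.623e+00 -1.000e-03  1.383e+00  2.280e-01] pos [0.5706 0.1268 0.122 ] yang -0.097 tilt -1.0 open 0.0497 gf 40.0 F [ 1.6 -4.6  6. ] M [-0.71 -0.18  0.13]
```

Backed off by about 1.57 rad, with a steady 40 N grip. Nothing else was touched, so I hand it in.

```bash
python3 -c "
from plant import close_job
print(close_job())"
```

```text
the job is handed in; nothing more can be done
None
```

I turned the isolator off (confirmed in both cameras), screwed the cap down until its torque jumped at the stop, and backed it off about 1.57 rad, a quarter turn by the wrist joint; the gripper still holds it at 40 N and, as far as I can tell, nothing lying around the wheel was touched, though I took no last picture to confirm that, and handing in returned no verdict.

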